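# Load the empty fuse block

## Task

One of the two fuse blocks on the mounting plate is empty: take from the wooden rack the one fuse that fits it (the same as the fuse in the full block beside it), lay it along the block over both spring clips and press it straight down until it snaps fully home in both. Let go of it, and leave the other two fuses in the rack.

Things in the scene. Friction and masses are not known exactly. Their poses are not given: they have to be found in the camera images.
- fuse_center (a point): The fuse to load: cylinder 21 mm in diameter, 127 mm long, cream barrel, 20 mm brass ferrule at each end, 60 to 130 g. This point is its centre, x along its axis (ends alike). It starts level in one of 3 V-notches, 70 mm apart, of a dark wooden rack, axis 37 mm above the table. Two rails carry it; between them 52 mm of it are free, and the rack's floor there is 29 mm below the axis.
- block_seat (a point): Where the fuse's centre belongs in the EMPTY fuse block (brown base, two copper C-clips open upward), 45 mm above the table; x along the fuse, z up. Clips 12 mm long, 52 mm either side; jaws 27 mm apart 16 mm above this point, 16 mm at 7 mm above, spring apart when pressed (8 to 15 N in all). Between them 80 mm are free, base 32 mm below. Full block 110 mm aside; switchgear 130 mm off, 88 mm high.
- short_fuse_center (a point): Not wanted, stays in its notch: a fuse 21 mm in diameter but only 76 mm long, of the same materials. This point is its centre, x along the cylinder.
- thick_fuse_center (a point): Not wanted, stays in its notch: a fuse 27 mm in diameter and 140 mm long, of the same materials. This point is its centre, x along the cylinder.
There are look-alikes about, which are no part of the job. What is shaped like the part that bears fuse_center but green or purple is not meant.

How it is judged:
At the end, for the whole second after the job is handed in: The 127 mm fuse is home in both clips of the empty block: centre within 12 mm along the block, 10 mm across it and 4 mm above (5 mm below) the seat, axis within 10 degrees of the block's; the other two fuses within 30 mm of their starts (x of fuse_center in the frame of block_seat between -0.012 and 0.012 m and y of fuse_center in the frame of block_seat between -0.01 and 0.01 m and z of fuse_center in the frame of block_seat between -0.005 and 0.004 m and angle between the x axis of fuse_center and the x axis of block_seat, either way round below 0.17 rad and distance of each of short_fuse_center, thick_fuse_center from where it was at the start of the episode below 0.03 m); the robot touches nothing.
It fails at once if another fuse is taken out of the rack (moved more than 60 mm) (distance of any of short_fuse_center, thick_fuse_center from where it was at the start of the episode above 0.06 m).
It also fails if it takes over 38 s, if anything falls off the work surface, if the arm or the gripper's body presses on something with over 40 N, if the wrist force passes 120 N, or if a joint passes its speed limit or range.

## Robot

A 7-joint arm with a two-finger parallel gripper is mounted at the origin on the work surface. World frame = base frame: x ahead of the robot, y to its left, z up, the work surface at z = 0. Lengths are in m, angles in rad, forces in N, time in s.
With the tool pointing down it reaches from about 0.425 to 0.875 m from the base axis. Payload 8.4 kg.
Tool frame: the origin (TCP) lies at the very end of the fingers, on their centre line; the grasp point (between the pads) lies 19 mm behind it; x points along the fingers, y is the direction in which the jaws open and shut, and the axes are right-handed (so a half turn about x gives the same grasp; the last joint's range is limited). The gripper opens to 85 mm and grips with 20 to 120 N. Pads are 22 mm wide; open, the fingers measure 114 mm over their backs; the gripper's body (76 mm by 85 mm) begins 54 mm behind the grasp point. The pads swing forward as they close: fully open they stand 13 mm farther back than shut.
Start: joints at [1.243, 0.333, 0.04, 1.465, -0.013, 1.343, -0.059], TCP at [0.147, -0.633, 0.231] pointing down, gripper open.
Joint ranges: [-2.58, 2.58], [-0.38, 2.09], [-1.3, 1.39], [0.25, 2.4], [-1.5, 4.64], [0.08, 2.09], [-2.65, 2.65]. Speed limits (rad/s): [2.22, 2.22, 2.79, 2.79, 3.14, 3.14, 3.14].

## Interface

Orientations are given as a 3x3 rotation matrix whose columns are the frame's x, y, z axes.
In Python, from bench import env gives the robot as it stands.
- The arm moves only by the tool apply_moves, never from a script. Its argument "rows" is a list of rows, each a list of 5 numbers: the closure in counts, from 0 (fully open) to 255 (shut), then the shift along the tool's x, y, z in m, then the turn about the tool's x in rad. A call has 1 to 12 rows; each row is the pose to reach, as a shift and turn from the pose commanded when the call began, along the tool's axes at that moment; what a row does not reach only later rows make up. A row lasts 1/12 s, in which the tool goes at most 41.7 mm and 7.16 degrees, less where a joint would pass 70% of its speed; a pose out of reach is approached as far as the arm can. A call with a gripper value outside its range is refused whole. The fingers move at their own pace and stop on an object; "grip_force" is the grip in N (left out, the last holds). Time passes only in rows, so rows that repeat a pose let the fingers close. It gives the time, the measured TCP pose, the force and the opening at its end, in the units of the state.
- env.read_state(): the state, without advancing time (a new reading comes with each control period).
- env.grab_frame(name): name is "side" or "top"; returns a dict with "img" (480x640x3 uint8, red, green, blue), "K" (3x3 intrinsics, pixels), "R" (3x3) and "t" (3): a world point X has camera coordinates R X + t. Camera axes: x right, y down, z forward; pixel columns grow to the right and rows downward; lengths in m; the calibration is good to about 2 mm. A picture is of the moment at which its call begins. There is no depth.
- env.hand_in(): hands the job in, once; it reports no verdict.
The state is a dict: "time_s": time; "qpos": joint angles; "qd": joint speeds; "effort": joint torques, N m; "eef_pos": TCP position; "eef_rot": TCP orientation; "force": force on the tool from outside, world axes, zero at the start; "torque": the same for the moment, N m; "width": finger opening in m.
Only numpy, scipy, OpenCV 4.12 (cv2) and the standard library are available. Lean on these libraries where they do the work, as an engineer would, in place of code of your own. Each camera call takes 0.05 s, during which the arm holds its last target.

## Working session

There is one attempt and no reset: what is moved stays moved. The work goes in short steps, Python scripts to look and compute and a tool call to move; the robot and the scene stay as the last step left them, time stands still between calls to the robot, and variables do not carry over. Pictures are saved under pics/ and viewed, and the job is handed in when it is done.

Besides the shell and the picture viewer there is one more tool, called after ">>>" by a JSON object that holds its "op" and its "data". apply_moves: Moves the arm, as the interface text tells. Its arguments: {"type":"object","properties":{"rows":{"type":"array"},"grip_force":{"type":"number"}},"required":["rows"]}

```bash
mkdir -p pics; ls; python3 - <<'E'
from bench import env
import cv2,pickle
s=env.read_state()
print({k:s[k] for k in s})
d={}
for n in("top","side"):
    f=env.grab_frame(n);d[n]=f
    cv2.imwrite(f"pics/{n}0.png",f["img"][:,:,::-1]);print(n,f["K"],f["R"],f["t"])
pickle.dump(d,open("f0.pkl","wb"))
E
```

```text
pics
{'time_s': 0.0, 'qpos': array([ 1.24281564,  0.33390927,  0.03987663,  1.46629107, -0.0134117 ,
        1.34328531, -0.0585209 ]), 'qd': array([ 0.00011572,  0.00103453, -0.00178604,  0.00163525,  0.00055506,
       -0.00033083,  0.00019128]), 'effort': array([ 1.11950133e-04, -6.58553267e+01,  1.36548053e+00, -4.05562913e+01,
        1.66636496e-02,  1.28654539e-02, -2.24737460e-05]), 'eef_pos': array([ 0.14728304, -0.63262074,  0.23041266]), 'eef_rot': array([[-4.65641839e-04,  2.26747198e-01, -9.73953536e-01],
       [ 1.55885239e-03, -9.73952294e-01, -2.26747654e-01],
       [-9.99998677e-01, -1.62383299e-03,  1.00047526e-04]]), 'force': array([ 0.39453848, -0.19806358, -0.52093936]), 'torque': array([-0.00773617, -0.01225565,  0.01003872]), 'width': 0.08557328245678068}
top [[479.19334703   0.         319.52099257]
 [  0.         479.19334703 239.53683869]
 [  0.           0.           1.        ]] [[ 0.06695644 -0.99774905  0.00369709]
 [-0.97489007 -0.06621027 -0.21261597]
 [ 0.21238217  0.01063175 -0.97712884]] [0.04674681 0.50590165 0.91612543]
side [[504.43003933   0.         325.56932565]
 [  0.         504.43003933 236.59743468]
 [  0.           0.           1.        ]] [[ 0.79064723 -0.61184393  0.02289028]
 [-0.3268811  -0.45342929 -0.82918673]
 [ 0.51771199  0.64811179 -0.55850283]] [-0.33807879  0.24889333  0.51785112]
```

View pics/top0.png

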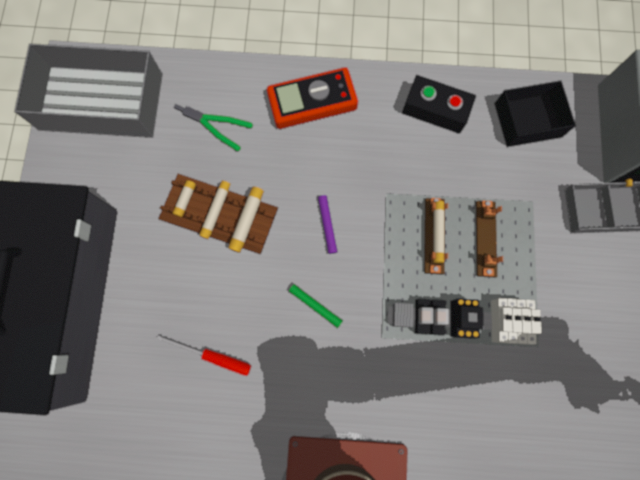

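View pics/side0.png

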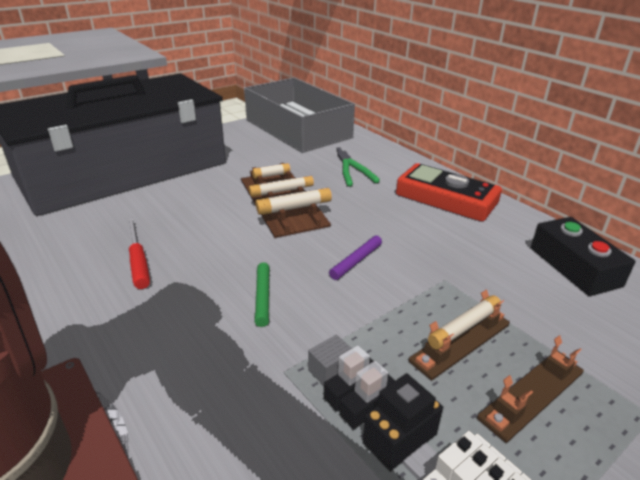

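```bash
cat > h.py <<'E'
import numpy as np,cv2
def ray(f,u,v):
    d=f["R"].T@np.linalg.inv(f["K"])@np.array([u,v,1.0]);c=-f["R"].T@f["t"];return c,d
def onz(f,u,v,z):
    c,d=ray(f,u,v);return c+d*(z-c[2])/d[2]
def proj(f,X):
    p=f["K"]@(f["R"]@np.asarray(X)+f["t"]);return p[:2]/p[2]
E
python3 - <<'E'
import pickle,cv2
d=pickle.load(open("f0.pkl","rb"))
def c(n,x,y,w,h,s,o):
    cv2.imwrite(o,cv2.resize(d[n]["img"][y:y+h,x:x+w,::-1],None,fx=s,fy=s,interpolation=cv2.INTER_CUBIC))
c("top",155,170,130,90,6,"pics/c1.png")
c("top",415,185,110,98,6,"pics/c2.png")
c("side",400,280,200,160,4,"pics/c3.png")
E
```

```text
(no output)
```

View pics/c1.png

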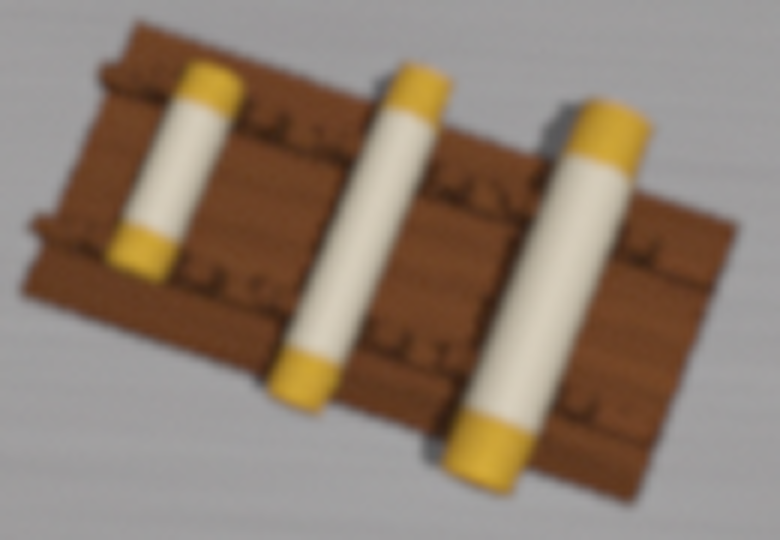

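View pics/c2.png

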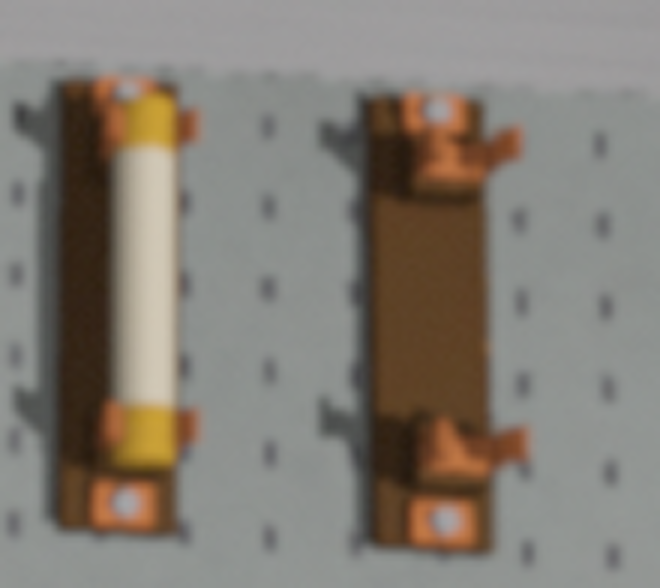

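View pics/c3.png

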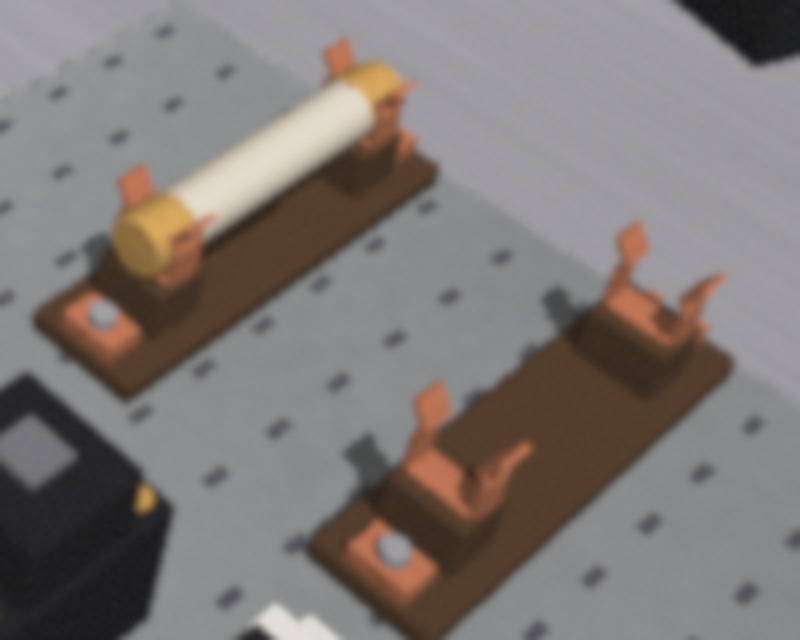

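```bash
python3 - <<'E'
import pickle,cv2,numpy as np
from h import *
d=pickle.load(open("f0.pkl","rb"))
np.set_printoptions(precision=4,suppress=True)
for n in("top","side"):
    f=d[n];hsv=cv2.cvtColor(f["img"],cv2.COLOR_RGB2HSV)
    H,S,V=cv2.split(hsv)
    cream=((H>12)&(H<35)&(S>15)&(S<75)&(V>150)); br=((H>17)&(H<30)&(S>120)&(V>120))
    m=((cream|br)*255).astype(np.uint8)
    m[:150 if n=="side" else 170]=0
    if n=="top": m[290:]=0
    cs,_=cv2.findContours(m,cv2.RETR_EXTERNAL,cv2.CHAIN_APPROX_NONE)
    for c in cs:
        if cv2.contourArea(c)<150: continue
        (cx,cy),(w,h),a=cv2.minAreaRect(c)
        mm=cv2.moments(c);cx2,cy2=mm["m10"]/mm["m00"],mm["m01"]/mm["m00"]
        bp=cv2.boxPoints(((cx,cy),(w,h),a))
        # endpoints of long axis
        e=[(bp[i]+bp[(i+1)%4])/2 for i in range(4)]
        L=[np.linalg.norm(e[0]-e[2]),np.linalg.norm(e[1]-e[3])]
        p,q=(e[0],e[2]) if L[0]>L[1] else (e[1],e[3])
        for z in (0.037,0.045):
            P,Q=onz(f,*p,z),onz(f,*q,z)
            print(n,z,(round(cx,1),round(cy,1)),round(max(w,h)),round(min(w,h)),"C",(P+Q)[:2]/2,onz(f,cx2,cy2,z)[:2],"L",np.linalg.norm(P-Q),"ang",np.degrees(np.arctan2(*(Q-P)[:2][::-1])))
def tri(a,b):
    (c1,r1),(c2,r2)=ray(d["top"],*a),ray(d["side"],*b)
    s,_,_,_=np.linalg.lstsq(np.c_[r1,-r2],c2-c1,rcond=None)
    p,q=c1+s[0]*r1,c2+s[1]*r2
    return (p+q)/2,np.linalg.norm(p-q)
print(tri((436,268.5),(425.8,358.8)),tri((489.2,271.7),(498.8,417)))
for z in(0.015,.02): print(z,[onz(d["top"],*p,z)[:2] for p in((436.3,200),(436,268.5),(488,203.3),(489.2,271.7))])
E
```

```text
top 0.037 (440.0, 225.5) 51 8 C [ 0.5527 -0.1668] [ 0.5491 -0.1664] L 0.10929601820862933 ang -179.22348925359353
top 0.045 (440.0, 225.5) 51 8 C [ 0.5506 -0.1648] [ 0.547  -0.1644] L 0.10839046510433287 ang -179.22348925359356
top 0.037 (246.4, 218.6) 69 13 C [0.5405 0.2353] [0.54   0.2354] L 0.1467474052722221 ang 164.8270567115912
top 0.045 (246.4, 218.6) 69 13 C [0.5385 0.2339] [0.5379 0.2341] L 0.14553155522965194 ang 164.8270567115912
top 0.037 (184.0, 197.9) 37 10 C [0.5756 0.3706] [0.5745 0.3709] L 0.07986493844122418 ang 163.9815956808073
top 0.045 (184.0, 197.9) 37 10 C [0.5732 0.3681] [0.5722 0.3684] L 0.07920323141735217 ang 163.98159568080723
top 0.037 (215.2, 209.0) 62 11 C [0.5566 0.3025] [0.5562 0.3031] L 0.13133764568029338 ang 164.54573556328592
top 0.045 (215.2, 209.0) 62 11 C [0.5545 0.3006] [0.5541 0.3011] L 0.13024947051429833 ang 164.54573556328592
top 0.037 (10.5, 175.0) 21 10 C [0.6006 0.7436] [0.6013 0.744 ] L 0.04438917300902193 ang 93.91609342542651
top 0.045 (10.5, 175.0) 21 10 C [0.5981 0.738 ] [0.5988 0.7384] L 0.04402139425482497 ang 93.91609342542633

[... 796 characters left out ...]
e 0.045 (278.2, 185.0) 58 10 C [0.5413 0.2945] [0.538  0.2946] L 0.11623780502920276 ang 167.9634912927811
side 0.037 (269.1, 169.3) 27 9 C [0.5704 0.3749] [0.5749 0.3724] L 0.057322097531376244 ang 164.20771841823478
side 0.045 (269.1, 169.3) 27 9 C [0.562  0.3611] [0.5664 0.3586] L 0.05633874271319063 ang 164.20771841823472
(array([ 0.4632, -0.1632,  0.0198]), np.float64(0.0023132649858522533)) (array([ 0.464 , -0.2731,  0.0211]), np.float64(0.0016526917143899974))
0.015 [array([ 0.6139, -0.1635]), array([ 0.465 , -0.1651]), array([ 0.6141, -0.2745]), array([ 0.4657, -0.2758])]
0.02 [array([ 0.6123, -0.1623]), array([ 0.4641, -0.1639]), array([ 0.6125, -0.2727]), array([ 0.4649, -0.2741])]
```

>>> {"op": "apply_moves", "data": {"rows": [[120,0,-0.01,-0.02,0],[120,0,-0.03,-0.055,0],[120,0,-0.05,-0.09,0.0],[120,0,-0.07,-0.127,0.05],[120,0,-0.09,-0.163,0.1],[120,0,-0.11,-0.2,0.15],[120,0,-0.13,-0.236,0.2],[120,0,-0.15,-0.272,0.25],[120,0,-0.17,-0.308,0.3],[120,0,-0.19,-0.344,0.35],[120,0,-0.21,-0.38,0.4],[120,0,-0.23,-0.416,0.45]], "grip_force": 60}}

```text
time_s: 1.1
eef_pos: [0.5014, -0.313, 0.2311]
eef_rot: [[-0.0, -0.222, -0.975], [0.0, -0.975, 0.222], [-1.0, -0.0, 0.0]]
force: [1.5, -0.5, -0.1]
width: 0.0453
```

```bash
cat > go.py <<'E'
import sys,numpy as np
from bench import env
def go(x,y,z,ang):
    s=env.read_state();R=s["eef_rot"];p=s["eef_pos"]
    np.set_printoptions(precision=4,suppress=True)
    a=np.degrees(np.arctan2(R[1,2],R[0,2]))
    dt=(a-ang+180)%360-180
    print("t",round(s["time_s"],2),"p",p,"ang",round(a,2),"width",s["width"],"F",s["force"],"T",s["torque"],"tilt",R[:,0])
    print("shift",R.T@(np.array([x,y,z])-p),"turn",np.radians(dt),"q",s["qpos"])
if __name__=="__main__": go(*map(float,sys.argv[1:]))
E
python3 go.py 0.556 0.3025 0.2 164.5
```

```text
t 1.1 p [ 0.5014 -0.313   0.2311] ang 167.17 width 0.04526735431011639 F [ 1.5233 -0.51   -0.061 ] T [-0.0501 -0.0358 -0.0231] tilt [-0.0003  0.0002 -1.    ]
shift [ 0.0312 -0.6123  0.0834] turn 0.046611569157519794 q [ 0.6655  0.2261 -0.2151  1.6044  0.0494  1.3168 -1.3515]
```

>>> {"op": "apply_moves", "data": {"rows": [[120,0,-0.03,0.004,0],[120,0,-0.07,0.01,0],[120,0,-0.11,0.015,0.01],[120,0,-0.15,0.02,0.02],[120,0,-0.19,0.026,0.03],[120,0,-0.23,0.031,0.04],[120,0,-0.27,0.037,0.046],[120,0,-0.31,0.042,0.046],[120,0,-0.35,0.048,0.046],[120,0,-0.39,0.053,0.046],[120,0,-0.43,0.059,0.046],[120,0,-0.47,0.064,0.046]]}}

```text
time_s: 2.1
eef_pos: [0.5406, 0.1597, 0.2312]
eef_rot: [[-0.0, -0.264, -0.964], [-0.0, -0.964, 0.264], [-1.0, 0.0, 0.0]]
force: [1.6, 0.7, 0.5]
width: 0.0457
```

```bash
python3 go.py 0.556 0.3025 0.1 164.5
```

```text
t 2.1 p [0.5406 0.1597 0.2312] ang 164.68 width 0.04566307506876251 F [1.6002 0.7172 0.5465] T [ 0.0256 -0.0104 -0.032 ] tilt [-0.0001 -0.0002 -1.    ]
shift [ 0.1312 -0.1418  0.0229] turn 0.003074340889781031 q [ 0.1274  0.2046 -0.5645  1.6548  0.1127  1.3151 -2.2945]
```

>>> {"op": "apply_moves", "data": {"rows": [[120,0,-0.02,0.003,-0.12],[120,0.0,-0.04,0.006,-0.24],[120,0.0,-0.06,0.01,-0.36],[120,0.0,-0.08,0.013,-0.48],[120,0.01,-0.1,0.016,-0.6],[120,0.02,-0.12,0.019,-0.72],[120,0.03,-0.1418,0.0229,-0.84],[120,0.04,-0.1418,0.0229,-0.96],[120,0.05,-0.1418,0.0229,-1.08],[120,0.06,-0.1418,0.0229,-1.2],[120,0.07,-0.1418,0.0229,-1.32],[120,0.07,-0.1418,0.0229,-1.44]]}}

```text
time_s: 3.1
eef_pos: [0.5554, 0.2999, 0.1587]
eef_rot: [[-0.003, 0.924, -0.382], [-0.002, -0.382, -0.924], [-1.0, -0.002, 0.003]]
force: [-0.5, -0.5, -0.4]
width: 0.0452
```

```bash
python3 go.py 0.556 0.3025 0.1 -15.5
```

```text
t 3.1 p [0.5554 0.2999 0.1587] ang -112.46 width 0.04518595378286957 F [-0.4915 -0.5024 -0.3754] T [-0.0461 -0.0155  0.0319] tilt [-0.0033 -0.0016 -1.    ]
shift [ 0.0587 -0.0004 -0.0028] turn -1.692286015022715 q [ 0.0492  0.4647 -0.8117  1.5681  0.3472  1.2631 -1.2088]
```

>>> {"op": "apply_moves", "data": {"rows": [[120,0,0,-0.003,-0.12],[120,0,0,-0.003,-0.24],[120,0,0,-0.003,-0.36],[120,0,0,-0.003,-0.48],[120,0,0,-0.003,-0.6],[120,0,0,-0.003,-0.72],[120,0,0,-0.003,-0.84],[120,0,0,-0.003,-0.96],[120,0,0,-0.003,-1.08],[120,0,0,-0.003,-1.2],[120,0.02,0,-0.003,-1.32],[120,0.04,0,-0.003,-1.44]]}}

```text
time_s: 4.1
eef_pos: [0.5582, 0.3037, 0.1216]
eef_rot: [[0.002, 0.5, 0.866], [0.001, 0.866, -0.5], [-1.0, 0.002, 0.001]]
force: [-0.9, 0.7, 0.8]
width: 0.0454
```

```bash
python3 go.py 0.556 0.3025 0.1 -15.5
```

```text
t 4.1 p [0.5582 0.3037 0.1216] ang -29.98 width 0.04536539077772251 F [-0.9148  0.7321  0.794 ] T [-0.0112  0.0294  0.0179] tilt [ 0.0017  0.0008 -1.    ]
shift [ 0.0216 -0.0022 -0.0013] turn -0.25278563980160706 q [ 0.1993  0.6162 -1.0678  1.5936  0.5599  1.2675  0.0852]
```

>>> {"op": "apply_moves", "data": {"rows": [[120,0,-0.002,-0.001,-0.12],[120,0,-0.002,-0.001,-0.24],[120,0.01,-0.002,-0.001,-0.253],[120,0.021,-0.002,-0.001,-0.253],[120,0.021,-0.002,-0.001,-0.253]]}}

```text
time_s: 4.52
eef_pos: [0.5549, 0.3011, 0.0973]
eef_rot: [[-0.003, 0.276, 0.961], [-0.002, 0.961, -0.276], [-1.0, -0.002, -0.002]]
force: [0.2, -0.2, 0.1]
width: 0.0452
```

```bash
python3 go.py 0.556 0.3025 0.017 -15.5; python3 - <<'E'
from bench import env
import cv2,numpy as np
from h import *
s=env.read_state()
ims=[]
for n,(x,y) in (("top",(140,150)),("side",(200,100))):
    f=env.grab_frame(n);I=f["img"][:,:,::-1].copy()
    ims.append(cv2.resize(I[y:y+150,x:x+160],None,fx=2.5,fy=2.5,interpolation=cv2.INTER_CUBIC))
    print(n,proj(f,s["eef_pos"]))
cv2.imwrite("pics/g1.png",np.hstack(ims))
E
```

```text
t 4.52 p [0.5549 0.3011 0.0973] ang -16.03 width 0.04524015850522375 F [ 0.2096 -0.1979  0.1023] T [-0.0668  0.0406  0.0216] tilt [-0.0029 -0.0017 -1.    ]
shift [0.0803 0.0019 0.0009] turn -0.009328148925380766 q [ 0.2196  0.661  -1.0998  1.621   0.6134  1.2504  0.2923]
top [209.56478767 201.05316225]
side [282.17001806 156.75222835]
```

View pics/g1.png

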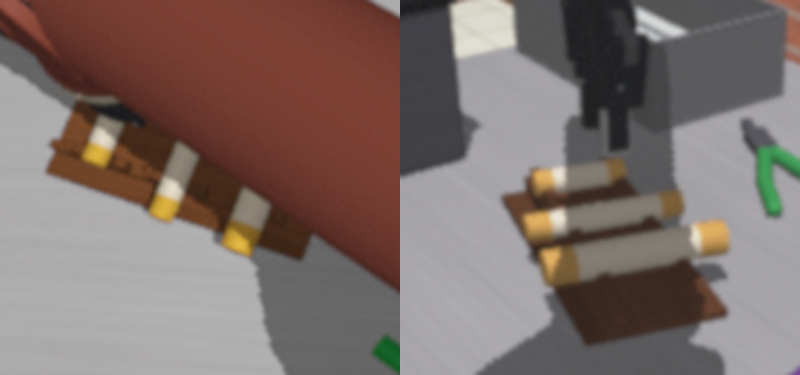

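```bash
python3 - <<'E'
import pickle
from h import *
d=pickle.load(open("f0.pkl","rb"))
f=d["side"]
for p in((250.8,191.2),(312.4,181.2),(281.6,186.2)): print(onz(f,*p,.037))
E
```

```text
[0.49202934 0.31649862 0.037     ]
[0.61159664 0.28166977 0.037     ]
[0.55060935 0.2994348  0.037     ]
```

>>> {"op": "apply_moves", "data": {"rows": [[120,0.02,0,0.0,-0.009],[120,0.05,0,0,-0.009],[120,0.065,0,0,-0.009],[120,0.075,0,0,-0.009],[120,0.079,0,0,-0.009],[120,0.079,0,0,-0.009],[160,0.079,0,0,-0.009],[200,0.079,0,0,-0.009],[255,0.079,0,0,-0.009],[255,0.079,0,0,-0.009],[255,0.079,0,0,-0.009],[255,0.079,0,0,-0.009]], "grip_force": 60}}

```text
time_s: 5.62
eef_pos: [0.5565, 0.3034, 0.0229]
eef_rot: [[0.002, 0.264, 0.965], [0.002, 0.965, -0.264], [-1.0, 0.002, 0.002]]
force: [0.6, 1.8, 6.3]
width: 0.0191
```

```bash
python3 go.py 0.55 0.3 0.15 -15.5
```

```text
t 5.62 p [0.5565 0.3034 0.0229] ang -15.28 width 0.01906148589058973 F [0.5758 1.8031 6.292 ] T [ 0.5304 -0.1303  0.0275] tilt [ 0.0022  0.0019 -1.    ]
shift [-0.1271 -0.0047 -0.0052] turn 0.0038271880108085945 q [ 0.1809  0.7386 -1.0385  1.6747  0.693   1.1385  0.2541]
```

>>> {"op": "apply_moves", "data": {"rows": [[150,0,0,0,0],[130,0.0,0,0,0],[130,0.002,0,0,0],[130,0.005,0,0,0],[130,0.005,0,0,0],[170,0.005,0,0,0],[255,0.005,0,0,0],[255,0.005,0,0,0],[255,0.005,0,0,0],[255,0.005,0,0,0],[255,0.005,0,0,0]], "grip_force": 80}}

```text
time_s: 6.53
eef_pos: [0.5559, 0.3033, 0.0168]
eef_rot: [[0.001, 0.263, 0.965], [0.002, 0.965, -0.263], [-1.0, 0.002, 0.0]]
force: [0.4, 5.3, 0.3]
width: 0.0187
```

```bash
python3 go.py 0.555 0.3 0.15 -15.5
```

```text
t 6.53 p [0.5559 0.3033 0.0168] ang -15.26 width 0.01867201786950177 F [0.4455 5.2949 0.3473] T [ 1.1127 -0.2465  0.0256] tilt [ 0.0008  0.0017 -1.    ]
shift [-0.1332 -0.0032  0.    ] turn 0.00415485032929508 q [ 0.1777  0.7451 -1.0332  1.6784  0.6984  1.1308  0.2507]
```

>>> {"op": "apply_moves", "data": {"rows": [[255,-0.005,0,0,0],[255,-0.02,0,0,0],[255,-0.05,0,0,0],[255,-0.085,0,0,0],[255,-0.12,0,0,0],[255,-0.15,0,0,0],[255,-0.18,0,0,0],[255,-0.18,0,0,0],[255,-0.18,0,0,0]]}}

```text
time_s: 7.28
eef_pos: [0.5562, 0.3024, 0.199]
eef_rot: [[0.003, 0.264, 0.964], [0.001, 0.965, -0.264], [-1.0, 0.001, 0.003]]
force: [-0.0, 0.2, -2.1]
width: 0.0189
```

```bash
python3 go.py 0.5385 -0.274 0.195 0.54;  python3 - <<'E'
from bench import env
import cv2,numpy as np
for n in ("top","side"):
    f=env.grab_frame(n);I=f["img"][:,:,::-1].copy()
    cv2.imwrite(f"pics/l_{n}.png",I)
E
```

```text
t 7.28 p [0.5562 0.3024 0.199 ] ang -15.31 width 0.018915230078288096 F [-0.0179  0.1573 -2.1247] T [-0.0293 -0.006   0.0007] tilt [ 0.003   0.0005 -1.    ]
shift [ 0.0036 -0.5606  0.1351] turn -0.2766718801697269 q [ 0.2516  0.5769 -1.1666  1.5118  0.5355  1.4032  0.3589]
```

View pics/l_side.png

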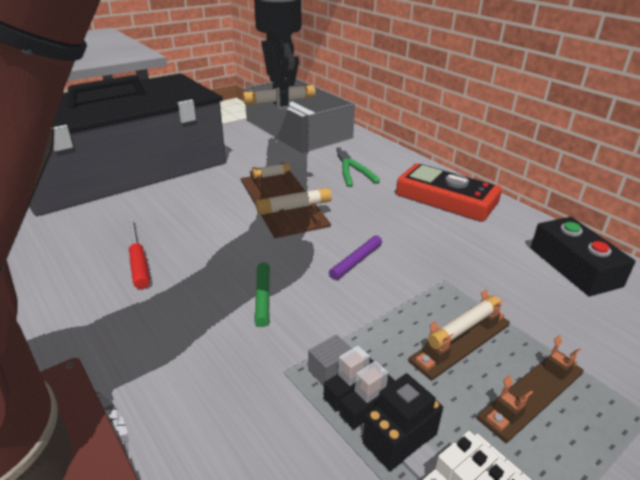

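The side view shows the fuse lifted level (ends at 244 and 315, row ~94) with the short and thick fuses still in the rack. Next it goes to the block.

>>> {"op": "apply_moves", "data": {"rows": [[255,0,-0.015,0.004,0],[255,0,-0.045,0.011,-0.02],[255,0,-0.08,0.019,-0.05],[255,0,-0.118,0.028,-0.08],[255,0,-0.156,0.038,-0.11],[255,0,-0.194,0.047,-0.14],[255,0,-0.232,0.056,-0.17],[255,0,-0.27,0.065,-0.2],[255,0,-0.308,0.074,-0.23],[255,0,-0.346,0.083,-0.26],[255,0,-0.384,0.093,-0.277],[255,0,-0.422,0.102,-0.277]]}}

```text
time_s: 8.38
eef_pos: [0.5415, -0.1341, 0.1953]
eef_rot: [[-0.002, -0.011, 1.0], [0.0, 1.0, 0.011], [-1.0, 0.0, -0.002]]
force: [1.4, 1.0, -0.3]
width: 0.0188
```

```bash
python3 go.py 0.5385 -0.274 0.15 0.54
```

```text
t 8.38 p [ 0.5415 -0.1341  0.1953] ang 0.62 width 0.01877288434259055 F [ 1.4325  1.0252 -0.3255] T [ 0.0055 -0.0164 -0.0031] tilt [-0.0021  0.     -1.    ]
shift [ 0.0453 -0.1399 -0.0044] turn 0.0014618576224629328 q [ 1.1561  0.4239 -1.2372  1.6959  0.4124  1.3229  1.4225]
```

>>> {"op": "apply_moves", "data": {"rows": [[255,0,-0.03,0,0],[255,0.0,-0.065,-0.002,0],[255,0.01,-0.095,-0.003,0.0],[255,0.02,-0.12,-0.004,0],[255,0.03,-0.14,-0.004,0],[255,0.045,-0.14,-0.004,0],[255,0.045,-0.14,-0.004,0],[255,0.045,-0.14,-0.004,0],[255,0.045,-0.14,-0.004,0]]}}

```text
time_s: 9.13
eef_pos: [0.5407, -0.27, 0.1517]
eef_rot: [[0.0, -0.013, 1.0], [0.001, 1.0, 0.013], [-1.0, 0.001, 0.0]]
force: [1.2, 0.1, -0.3]
width: 0.0188
```

```bash
python3 go.py 0.5385 -0.274 0.15 0.54;  python3 - <<'E'
from bench import env
import cv2,numpy as np,pickle
d={}
for n in ("top","side"):
    f=env.grab_frame(n);I=f["img"][:,:,::-1].copy();d[n]=f
    cv2.imwrite(f"pics/b_{n}.png",I)
pickle.dump(d,open("f1.pkl","wb"))
E
```

```text
t 9.13 p [ 0.5407 -0.27    0.1517] ang 0.73 width 0.018766628525303936 F [ 1.2366  0.1452 -0.2756] T [ 0.0233 -0.0625  0.0716] tilt [ 0.0001  0.0007 -1.    ]
shift [ 0.0017 -0.004  -0.0023] turn 0.0032294846643513 q [ 1.2445  0.5496 -1.1436  1.6386  0.5163  1.2935  1.5933]
```

View pics/b_side.png

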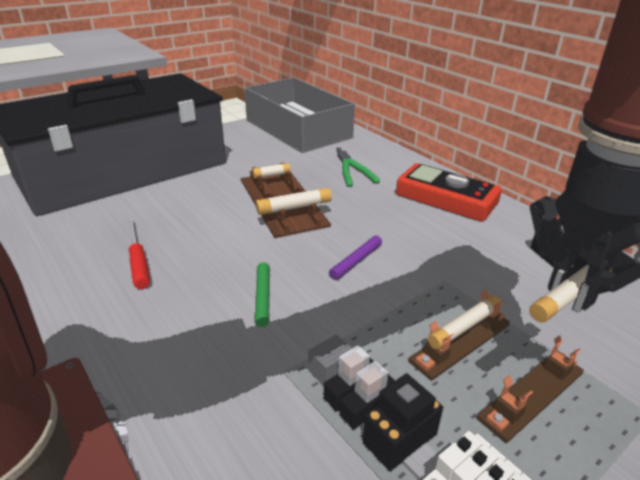

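View pics/b_top.png

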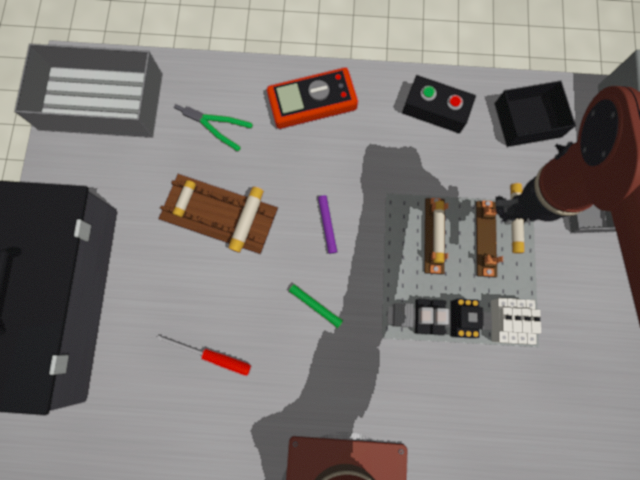

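```bash
python3 - <<'E'
import pickle,cv2
d=pickle.load(open("f1.pkl","rb"))
a=cv2.resize(d["top"]["img"][175:265,470:545,::-1],None,fx=6,fy=6,interpolation=cv2.INTER_CUBIC)
cv2.imwrite("pics/b1.png",a)
E
```

```text
(no output)
```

View pics/b1.png

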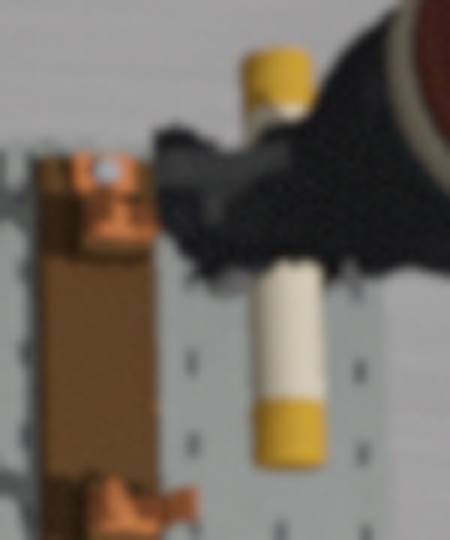

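```bash
python3 - <<'E'
import pickle,numpy as np
from h import *
np.set_printoptions(precision=4,suppress=True)
d=pickle.load(open("f1.pkl","rb"));f=d["top"]
print("cam",-f["R"].T@f["t"])
r=.0105
for name,z,far,near in(("held",.1719,(516.3,182.8),(518.5,253)),("full",.045,(440,200.5),(439.2,262.8))):
    A=onz(f,*far,z+r);
    for zz in(z-r,z+r):
        B=onz(f,*near,zz);print(name,A,B,"L",A[0]-B[0],"midx",(A[0]+B[0])/2)
    A=onz(f,*far,z);B=onz(f,*near,z);print(name,"axis plane mid",(A+B)/2,np.degrees(np.arctan2(*(A-B)[:2][::-1])))
E
```

```text
cam [0.2955 0.0704 1.0026]
held [ 0.6021 -0.2672  0.1824] [ 0.4779 -0.2771  0.1614] L 0.12424786593162696 midx 0.5399802332477084
held [ 0.6021 -0.2672  0.1824] [ 0.4733 -0.2684  0.1824] L 0.1288004782158756 midx 0.537703927105584
held axis plane mid [ 0.5408 -0.2722  0.1719] 0.5446241876945744
full [ 0.6003 -0.1615  0.0555] [ 0.4739 -0.1668  0.0345] L 0.12645637071271787 midx 0.5371027707316032
full [ 0.6003 -0.1615  0.0555] [ 0.47   -0.1617  0.0555] L 0.13032582205230336 midx 0.5351680450618105
full axis plane mid [ 0.5378 -0.1642  0.045 ] 0.07225829992069141
```

```bash
python3 go.py 0.538 -0.2725 0.058 0.54
```

```text
t 9.23 p [ 0.541  -0.2705  0.1522] ang 0.7 width 0.018762820546918912 F [-0.2605 -0.7242 -0.5086] T [0.0151 0.0303 0.0399] tilt [ 0.0009 -0.0004 -1.    ]
shift [ 0.0942 -0.002  -0.0031] turn 0.0028340510603979143 q [ 1.2446  0.549  -1.1435  1.638   0.5166  1.2933  1.5933]
```

>>> {"op": "apply_moves", "data": {"rows": [[255,0.01,-0.002,-0.003,0],[255,0.035,-0.002,-0.003,0],[255,0.06,-0.002,-0.003,0],[255,0.08,-0.002,-0.003,0],[255,0.09,-0.002,-0.003,0],[255,0.094,-0.002,-0.003,0],[255,0.094,-0.002,-0.003,0],[255,0.094,-0.002,-0.003,0],[255,0.094,-0.002,-0.003,0]]}}

```text
time_s: 9.98
eef_pos: [0.5382, -0.2739, 0.0586]
eef_rot: [[0.002, -0.01, 1.0], [-0.001, 1.0, 0.01], [-1.0, -0.001, 0.002]]
force: [-0.5, -0.2, -0.5]
width: 0.0189
```

```bash
python3 go.py 0.538 -0.2725 0.025 0.54;  python3 - <<'E'
from bench import env
import cv2,numpy as np,pickle
d={}
for n,(x,y) in (("top",(430,180)),("side",(460,300))):
    f=env.grab_frame(n);I=f["img"][:,:,::-1].copy();d[n]=f
    cv2.imwrite(f"pics/e_{n}.png",cv2.resize(I[y:y+140,x:x+150],None,fx=4,fy=4,interpolation=cv2.INTER_CUBIC))
pickle.dump(d,open("f2.pkl","wb"))
E
```

```text
t 9.98 p [ 0.5382 -0.2739  0.0586] ang 0.59 width 0.018911342025405946 F [-0.4584 -0.156  -0.4764] T [-0.0253  0.0022 -0.0518] tilt [ 0.0017 -0.0008 -1.    ]
shift [ 0.0336  0.0014 -0.0002] turn 0.0008078594332200097 q [ 1.2015  0.6382 -1.0676  1.7276  0.6098  1.1475  1.5342]
```

View pics/e_side.png

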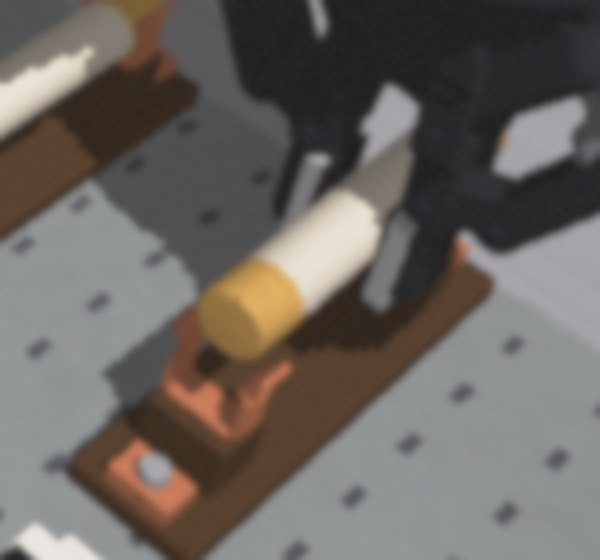

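View pics/e_top.png

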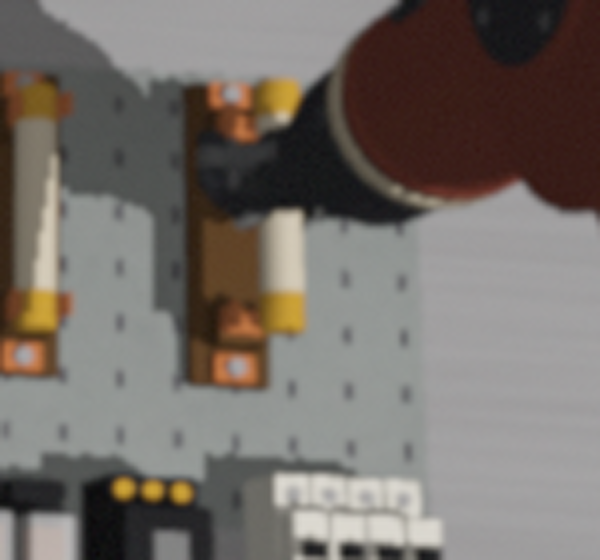

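```bash
python3 - <<'E'
import pickle,numpy as np
from h import *
np.set_printoptions(precision=4,suppress=True)
d=pickle.load(open("f2.pkl","rb"));t=d["top"];s=d["side"]
print("side tips");
for p in((508.8,378.8),(532.5,391.8),(558,339.5),(580.5,350)): print(onz(s,*p,.063)[:2])
print("top tips")
for p in((501.7,258.3),(487.5,255.8),(500.8,209.2),(485,208.3)): print(onz(t,*p,.063)[:2])
z=.0586+.0202
print("held side face",onz(s,518,380,z)[:2], "held top near/far",onz(t,500.8,262.5,z-.005)[:2],onz(t,500.2,200,z+.0105)[:2])
print("face proj exp", proj(s,(.538-.0635,-.2739,z)))
E
```

```text
side tips
[ 0.4809 -0.2622]
[ 0.4865 -0.2886]
[ 0.5812 -0.2616]
[ 0.5872 -0.2873]
top tips
[ 0.4861 -0.2841]
[ 0.4893 -0.2559]
[ 0.5879 -0.2837]
[ 0.5876 -0.2515]
held side face [ 0.4732 -0.2752] held top near/far [ 0.4754 -0.2781] [ 0.5986 -0.2728]
face proj exp [517.7364 378.6651]
```

Both views put the fuse along the block. From the side its end face is about y −0.275, and the jaw-tip midpoints are −0.2745 and −0.275. Pressing down.

>>> {"op": "apply_moves", "data": {"rows": [[255,0.003,0,0,0],[255,0.007,0,0,0],[255,0.011,0,0,0],[255,0.015,0,0,0],[255,0.019,0,0,0],[255,0.023,0,0,0],[255,0.027,0,0,0],[255,0.031,0,0,0],[255,0.034,0,0,0],[255,0.035,0,0,0],[255,0.035,0,0,0],[255,0.035,0,0,0]], "grip_force": 110}}

```text
time_s: 11.08
eef_pos: [0.5379, -0.2723, 0.0245]
eef_rot: [[0.0, -0.011, 1.0], [0.0, 1.0, 0.011], [-1.0, 0.0, 0.0]]
force: [-9.8, 7.0, 28.3]
width: 0.0186
```

```bash
python3 go.py 0.538 -0.2725 0.025 0.54;  python3 - <<'E'
from bench import env
import cv2,numpy as np,pickle
d={}
ims=[]
for n,(x,y) in (("top",(430,180)),("side",(460,300))):
    f=env.grab_frame(n);I=f["img"][:,:,::-1].copy();d[n]=f
    ims.append(cv2.resize(I[y:y+140,x:x+130],None,fx=3,fy=3,interpolation=cv2.INTER_CUBIC))
cv2.imwrite(f"pics/p1.png",np.hstack(ims))
E
```

```text
t 11.08 p [ 0.5379 -0.2723  0.0245] ang 0.65 width 0.01855803261641198 F [-9.7758  7.0213 28.3115] T [1.6247 2.1373 0.0814] tilt [ 0.      0.0002 -1.    ]
shift [-0.0005 -0.0002  0.0001] turn 0.0019566599196879165 q [ 1.1769  0.6762 -1.0352  1.7511  0.6484  1.0994  1.5073]
```

View pics/p1.png

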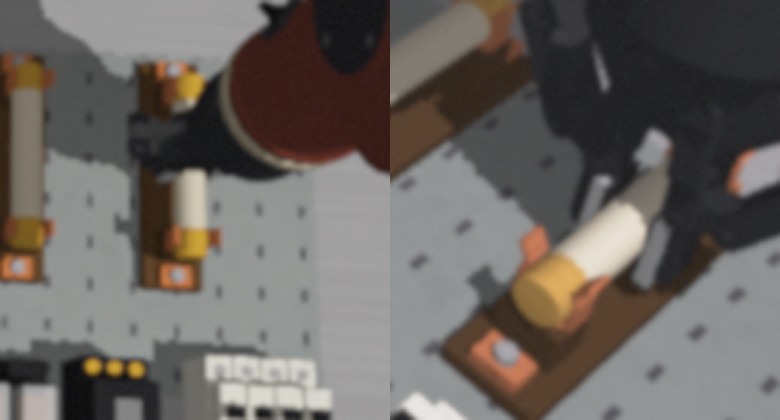

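>>> {"op": "apply_moves", "data": {"rows": [[200,-0.001,0,0,0],[150,-0.001,0,0,0],[110,-0.001,0,0,0],[110,-0.001,0,0,0],[110,-0.001,0,0,0],[110,-0.01,0,0,0],[110,-0.03,0,0,0],[110,-0.06,0,0,0],[110,-0.09,0,0,0],[110,-0.12,0,0,0],[110,-0.14,0,0,0],[110,-0.14,0,0,0]]}}

```text
time_s: 12.18
eef_pos: [0.5395, -0.2741, 0.1675]
eef_rot: [[0.006, -0.01, 1.0], [-0.003, 1.0, 0.01], [-1.0, -0.003, 0.006]]
force: [1.3, 0.2, 0.5]
width: 0.0483
```

```bash
python3 go.py 0.538 -0.2725 0.025 0.54;  python3 - <<'E'
from bench import env
import cv2,numpy as np,pickle
d={}
ims=[]
for n,(x,y) in (("top",(420,180)),("side",(460,270))):
    f=env.grab_frame(n);I=f["img"][:,:,::-1].copy();d[n]=f
    ims.append(cv2.resize(I[y:y+160,x:x+130],None,fx=3,fy=3,interpolation=cv2.INTER_CUBIC))
cv2.imwrite(f"pics/r1.png",np.hstack(ims))
pickle.dump(d,open("f3.pkl","wb"))
E
```

```text
t 12.18 p [ 0.5395 -0.2741  0.1675] ang 0.58 width 0.04832780220700158 F [1.2862 0.2463 0.541 ] T [-0.041  -0.0533  0.0174] tilt [ 0.0056 -0.0029 -1.    ]
shift [ 0.1424  0.002  -0.0023] turn 0.0007688802060043325 q [ 1.2604  0.5328 -1.1548  1.6246  0.5035  1.3112  1.6071]
```

View pics/r1.png

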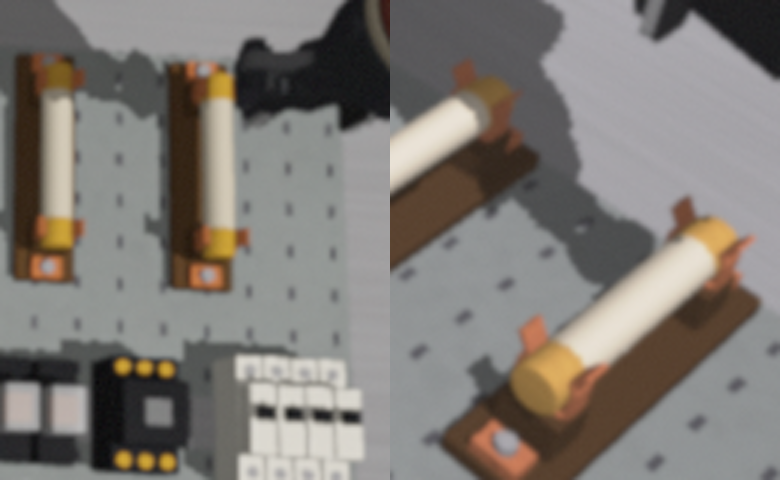

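```bash
python3 - <<'E'
import pickle,cv2,numpy as np
from h import *
np.set_printoptions(precision=4,suppress=True)
d=pickle.load(open("f3.pkl","rb"))
E={}
for n in("top","side"):
    f=d[n];H,S,V=cv2.split(cv2.cvtColor(f["img"],cv2.COLOR_RGB2HSV))
    m=(((H>12)&(H<35)&(S>15)&(S<85)&(V>120))*255).astype(np.uint8)
    m[:, :425]=0; m[:190 if n=="top" else 270]=0
    if n=="top":m[275:]=0
    cs,_=cv2.findContours(m,cv2.RETR_EXTERNAL,cv2.CHAIN_APPROX_NONE)
    cs=[c for c in cs if cv2.contourArea(c)>200]
    L=[]
    for c in cs:
        r=cv2.minAreaRect(c);bp=cv2.boxPoints(r);e=[(bp[i]+bp[(i+1)%4])/2 for i in range(4)]
        p,q=(e[0],e[2]) if np.linalg.norm(e[0]-e[2])>np.linalg.norm(e[1]-e[3]) else (e[1],e[3])
        if p[1]>q[1]:p,q=q,p
        L.append((r[0],p,q))
    L.sort(key=lambda a:a[0][0]);E[n]=L;print(n,L)
def tri(a,b):
    (c1,r1),(c2,r2)=ray(d["top"],*a),ray(d["side"],*b)
    s=np.linalg.lstsq(np.c_[r1,-r2],c2-c1,rcond=None)[0]
    p,q=c1+s[0]*r1,c2+s[1]*r2
    return (p+q)/2,np.linalg.norm(p-q)
for a,b in zip(E["top"],E["side"]):
    print([tri(a[i],b[i]) for i in range(3)])
E
```

```text
top [((440.5, 231.0), array([440.5, 210. ], dtype=float32), array([440.5, 252. ], dtype=float32)), ((493.5, 234.0), array([493.5, 213. ], dtype=float32), array([493.5, 255. ], dtype=float32))]
side [((467.0758361816406, 319.4512634277344), array([490.8304, 304.1805], dtype=float32), array([443.3213, 334.722 ], dtype=float32)), ((542.28466796875, 370.90350341796875), array([565.1559, 352.1906], dtype=float32), array([519.4134, 389.6164], dtype=float32))]
[(array([ 0.5364, -0.1642,  0.0476]), np.float64(0.0033650866031197167)), (array([ 0.582 , -0.1645,  0.05  ]), np.float64(0.0007994719533025028)), (array([ 0.4918, -0.1642,  0.0466]), np.float64(0.005787868354684677))]
[(array([ 0.5382, -0.2733,  0.0471]), np.float64(0.0018072966905089177)), (array([ 0.5829, -0.2736,  0.0502]), np.float64(0.0006891212008831908)), (array([ 0.4944, -0.273 ,  0.0458]), np.float64(0.0026012290444246402))]
```

The triangulated heights match the full block's fuse at both ends, so I'm handing in.

```bash
python3 -c "
from bench import env
print(env.hand_in())"
```

```text
the job is handed in; nothing more can be done
None
```

I took the 127 mm fuse from the middle notch of the rack, pressed it down into both clips of the empty block and let it go. I then raised the gripper clear and handed the job in at about 12.3 s.

- **Seating:** the two-camera check after release put the loaded fuse's centre at (0.538, −0.273, 0.047). The fuse in the full block came out at 0.048 high by the same method. The two ends of the loaded fuse read 0.050 and 0.046, and the full block's fuse showed the same pattern (0.050 and 0.047). The fuse lies 109 mm from the full block's fuse, against the stated 110 mm, and parallel to it.
- **Forces and clearance:** the wrist force was 28 N at the end of the press. At hand-in the gripper was raised 140 mm and read close to zero force.
- **Other fuses:** the short and thick fuses were still in their notches in the pictures taken as I reached the block. I did not photograph the rack again after that.
- **Disagreements:** the two cameras differed by 1 to 6 mm in the triangulation, and the reported finger opening on the 21 mm fuse was 19 mm. On the first grip the fingers stopped about 5 mm higher than intended, so I re-gripped lower before lifting.

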